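# Unclip the slot guard and shift the bench gearbox into its far right gear

### The arm

A 6-joint arm with a two-finger parallel gripper is mounted at the origin on a cart in front of the work surface, level with it; the furniture and walls round the work are solid. World frame = base frame: x ahead of the robot, y to its left, z up, the work surface at z = 0. Lengths are in m, angles in rad, forces in N, time in s.
With the tool pointing down it reaches from about 0.35 to 0.775 m from the base axis. Payload 5.5 kg.
Tool frame: the origin (TCP) lies midway between the tips of the shut fingers; the grasp point (between the pads) lies 19 mm behind it; z points along the fingers, y is the line along which they close (so a half turn about z gives the same grasp; the last joint's range is limited). The gripper opens to 85 mm and grips with 20 to 120 N. Pads are 22 mm wide; open, the fingers measure 114 mm over their backs; the gripper's body (76 mm by 85 mm) begins 54 mm behind the grasp point. The pads swing forward as they close: fully open they stand 13 mm farther back than shut.
Start: joints at [-1.261, 0.313, 0.046, 1.304, 0, 1.431], TCP at [0.25, -0.518, 0.231] pointing down, gripper open.
Joint ranges: [-2.76, 2.76], [-0.86, 1.69], [-1.03, 1.26], [-2.2, 2.34], [-1.47, 1.5], [-3.14, 3.14]. Speed limits (rad/s): [2.57, 2.57, 3.14, 3.14, 3.14, 3.14].

### API

Orientations are given as a unit quaternion [w, x, y, z].
In Python, from workcell import telemetry, imaging, env gives the robot as it stands. The module is installed in compiled form; this text tells all that it offers.
- The arm moves only by the tool step_arm, never from a script. Its argument "moves" is a list of rows, each a list of 3 entries, a list of its own where there are three numbers: the shift along the tool's x, y, z in mm, then the turn, a rotation vector about the tool's x, y, z in rad, then the finger opening in mm, from 0 to 85.4. A call has 1 to 8 rows; each row is the pose to reach, as a shift and turn from the pose commanded when the call began, along the tool's axes at that moment; what a row does not reach only later rows make up. A row lasts 1/12 s, in which the tool goes at most 41.7 mm and 7.16 degrees, less where a joint would pass 70% of its speed; a pose out of reach is approached as far as the arm can. A call with a gripper value outside its range is refused whole. The fingers move at their own pace and stop on an object; "grip_force" is the grip in N (left out, the last holds). Time passes only in rows, so rows that repeat a pose let the fingers close. It gives the time, the measured TCP pose, the force, the opening and the grip force at its end, in the units of the state.
- telemetry.get_state(): the state, without advancing time (a new reading comes with each control period).
- imaging.read_camera(name): name is "scene" or "top" or "wrist"; returns the picture (400x640x3 uint8, red, green, blue); there is no depth.
- imaging.camera_params(name): a dict with "camera_matrix" (3x3 intrinsics, pixels), "pose" (4x4, takes a point from camera to world coordinates). Camera axes: x right, y up, looking along -z (the intrinsics and any distortion apply to the point x, -y, -z); pixel columns grow to the right and rows downward; lengths in m; the calibration is good to about 2 mm. A picture is of the moment at which its call begins: read the wrist's pose just before it. camera_params takes no time and is no camera call; for the wrist camera it gives the pose at the moment of the call.
- env.hand_in(): hands the job in; it is judged then, once.
The state is a dict: "clock": time; "joint_pos": joint angles; "qvel": joint speeds; "tau": joint torques, N m; "tcp_pos": TCP position; "orientation": TCP orientation; "wrist_force": force on the tool from outside, world axes, zero at the start; "ft_torque": the same for the moment, N m; "finger_gap": finger opening in m; "grip_force": force on a finger pad.
Only numpy, scipy, OpenCV 4.12 (cv2) and the standard library are available. Lean on these libraries where they do the work, as an engineer would, in place of code of your own. Each camera call takes 0.05 s, during which the arm holds its last target. There are 200 camera calls.

### The job

The gearbox on the bench is in gear, near left, and a clip-on guard blocks its far right slot. First unclip the guard by pressing both of its side tabs inward while lifting it straight off, and stand it right way up on the bench top; then take the shift lever back to neutral, across, and fully home into the far right slot, and let go of it. Leave the small hammer at the bench's front edge, the oil bottle and the whetstone where they are.

Things in the scene. Friction and masses are not known exactly. Their poses are not given: they have to be found in the camera images.
- gearbox: grey cast gearbox fixed to the bench, 180 mm (its x) by 150 mm (its y) by 90 mm high, with a dark steel gate plate on top and a 25 mm thick shaft stub on its far side, reaching 132 mm from the origin. Origin: centre of its underside. x points to its far side (away from the robot, turned up to 0.45 rad either way), y to its left, z up
- gate_centre (a point): middle of the H-shaped slot, on the plate's upper face, 90 mm above the gearbox's origin; axes as the gearbox. Two lengthwise slots with centre lines at y = +20 mm (left) and -20 mm (right), 15 mm wide, x from -29 to 29 mm; a crosswise neutral slot, x from -7.5 to 7.5 mm, joins their middles. The plate is 12 mm thick
- lever_pivot (a point): point about which the shift lever tilts, 10 mm above the gearbox's origin, axes as the gearbox. The lever is a steel stem 10 mm thick with a ball knob. Knob centre from here, in the gearbox's axes: 180 mm x (sin f, cos f sin a, cos f cos a), f = lever_fore, a = lever_across. Stiff: about 1.5 N at the knob moves it, and it stays where it is left
- knob (a point): centre of the lever's black ball knob, 36 mm in diameter, 150 to 190 mm above the bench; the stem below it is 10 mm thick
- lever_fore (a joint): lengthwise tilt of the shift lever, rad: 0 upright (neutral), positive toward the gearbox's +x (far). Fully home in a far slot it reads about +0.29, in a near slot about -0.29. Starts in the near left slot, between -0.28 and -0.20
- lever_across (a joint): sideways tilt of the same lever, rad: 0 middle, positive toward the gearbox's +y (left). Left slots at about +0.245, right slots at about -0.245, with 0.03 rad of play either way; the lever moves across only while lever_fore is within about 0.03 of 0. Starts between 0.235 and 0.255
- guard: black plastic clip-on slot guard, loose, 60 mm (its x) by 40 mm (its y) by 60 mm high, about 0.13 kg. Origin: centre of its flat underside; axes as the gearbox's at the start. In each y face is a ribbed springy tab; a barb at each tab's foot hooks under a steel catch. It lifts off only with both tabs fully in; let go, they spring out again. It stands on its flat underside
- guard_grip (a point): point inside the guard midway between its tabs, 42 mm above its underside: pinch here, fingers closing along the guard's y. Each tab is 30 mm long (x), from 22 to 56 mm above the underside, stands 8 mm proud (56 mm over both) and goes in 7 mm against about 6 N (42 mm over both when pressed)
- guard_seat (a point): point on the gate plate where the guard's underside centre sits at first (44 mm far of and 26 mm right of gate_centre), axes as the gearbox; ribs 5 mm high leave the guard 1.5 mm of play. The two catches stand at y = +-28 to +-39 mm, x within 14 mm, 18 mm high: fingertips must stay over 20 mm above the plate there
- small_hammer: bystander: small ball-pein hammer with a wooden handle, 208 mm (its y) by 82 mm by 24 mm, lying on the bench near its front edge; origin: centre of its underside
- oil_bottle: bystander: white squeeze bottle with a spout, 53 mm in diameter, 146 mm tall, upright; origin: centre of its underside
- whetstone: bystander: flat two-layer sharpening stone, 42 mm by 110 mm (its y) by 18 mm; origin: centre of its underside
Mind the look-alikes: they are no part of the job. There is more than one size of the guard; the job needs the smallest.

How it is judged:
By the outcome, as a careful person would: the job done as asked, in the order asked, and still so for the second after the job is handed in, with the robot touching nothing.
It also fails if it takes over 61 s, if anything falls off the work surface, if the arm or the gripper's body presses on something with over 40 N, if the wrist force passes 120 N, or if a joint passes its speed limit or range.

## Working session

There is one attempt and no reset: what is moved stays moved. The work goes in short steps, Python scripts to look and compute and a tool call to move; the robot and the scene stay as the last step left them, time stands still between calls to the robot, and variables do not carry over. Pictures are saved under pics/ and viewed, at most 10 in all, crops included, and the job is handed in when it is done.

Besides the shell and the picture viewer there is one more tool, called after ">>>" as a command line: name --argument value ..., lists and objects as JSON in quotes. step_arm: Moves the arm, as the interface text tells. Its arguments: {"type":"object","properties":{"moves":{"type":"array"},"grip_force":{"type":"number"}},"required":["moves"]}

```bash
mkdir -p pics; python3 - <<'E'
from workcell import telemetry, imaging
import cv2,numpy as np
for n in ["scene","top"]:
    im=imaging.read_camera(n); cv2.imwrite(f"pics/{n}0.png",im[:,:,::-1])
    p=imaging.camera_params(n); print(n,p)
print(telemetry.get_state())
E
```

```text
scene {'camera_matrix': array([[473.49434209,   0.        , 323.59040194],
       [  0.        , 473.49434209, 194.02869032],
       [  0.        ,   0.        ,   1.        ]]), 'pose': array([[ 0.66781076,  0.32155709, -0.67128968, -0.28597433],
       [-0.74381811,  0.25482301, -0.61789955, -0.92152142],
       [-0.02762993,  0.91195738,  0.40935354,  0.62024317],
       [ 0.        ,  0.        ,  0.        ,  1.        ]])}
top {'camera_matrix': array([[362.33786299,   0.        , 319.98199286],
       [  0.        , 362.33786299, 202.52518753],
       [  0.        ,   0.        ,   1.        ]]), 'pose': array([[ 0.07262052,  0.96823008, -0.23928388,  0.32678593],
       [-0.99735031,  0.07153663, -0.01322356, -0.16000144],
       [ 0.00431411,  0.23961015,  0.9708596 ,  1.05247437],
       [ 0.        ,  0.        ,  0.        ,  1.        ]])}
{'clock': 0.1, 'joint_pos': array([-1.26063354e+00,  3.13906865e-01,  4.51308729e-02,  1.30361560e+00,
       -1.43160863e-05,  1.43121864e+00]), 'qvel': array([-0.00105505, -0.00124255,  0.00204564,  0.00016302,  0.00060818,
       -0.00146637]), 'tau': array([ 1.58951771e-03, -4.81725419e+01,  2.99243367e+01,  1.27291074e-02,
       -1.90056094e-04, -8.93025387e-08]), 'tcp_pos': array([ 0.24983305, -0.51739587,  0.23052419]), 'orientation': array([-7.94125533e-04,  9.74822738e-01,  2.22979803e-01, -7.50818759e-05]), 'wrist_force': array([-0.02658348,  0.08094473, -0.19595006]), 'ft_torque': array([0.01538232, 0.02425117, 0.04957986]), 'grip_force': 0.0, 'finger_gap': 0.0852777180854969}
```

View pics/scene0.png

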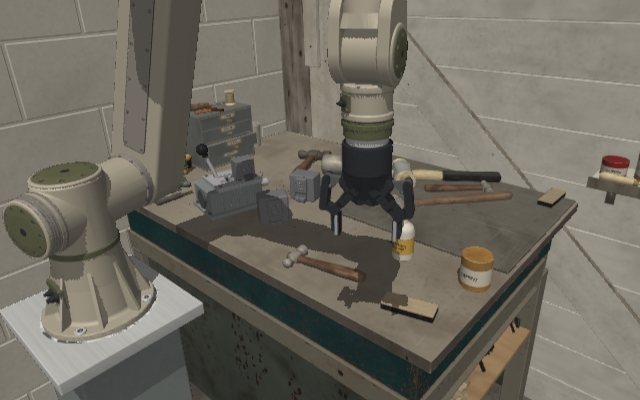

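View pics/top0.png

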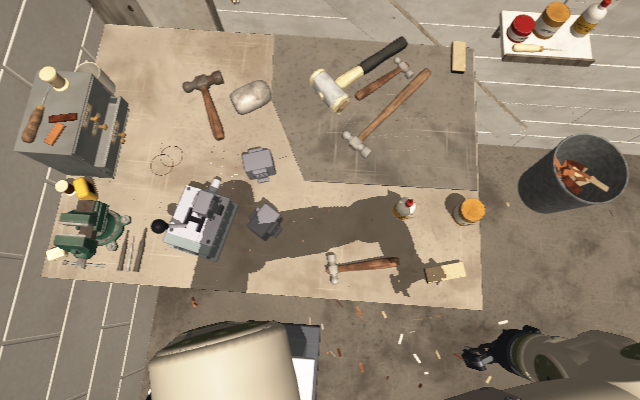

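The scene shows the gearbox (top image about (203,218)) with its lever knob at (158,226). Guard candidates in the top image are about (215,200) on the gearbox, (257,163) on the bench and (265,218) on the bench. The one clipped to the gate plate fits the description, so I'll check it in a close crop.

```bash
python3 - <<'E'
import cv2
a=cv2.imread("pics/top0.png")[165:270,145:285]; cv2.imwrite("pics/c1.png",cv2.resize(a,None,fx=5.7,fy=5.7,interpolation=cv2.INTER_CUBIC))
a=cv2.imread("pics/scene0.png")[130:230,180:320]; cv2.imwrite("pics/c2.png",cv2.resize(a,None,fx=5.7,fy=5.7,interpolation=cv2.INTER_CUBIC))
E
```

```text
(no output)
```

View pics/c1.png

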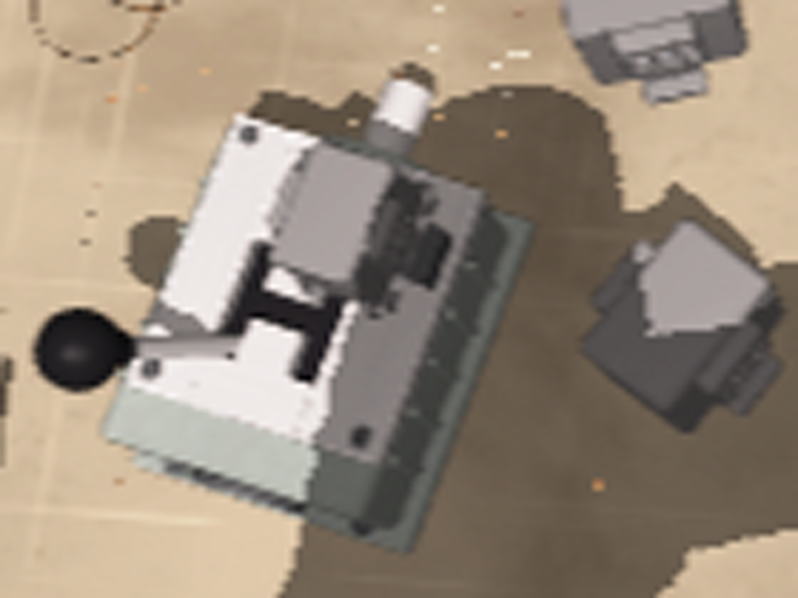

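View pics/c2.png

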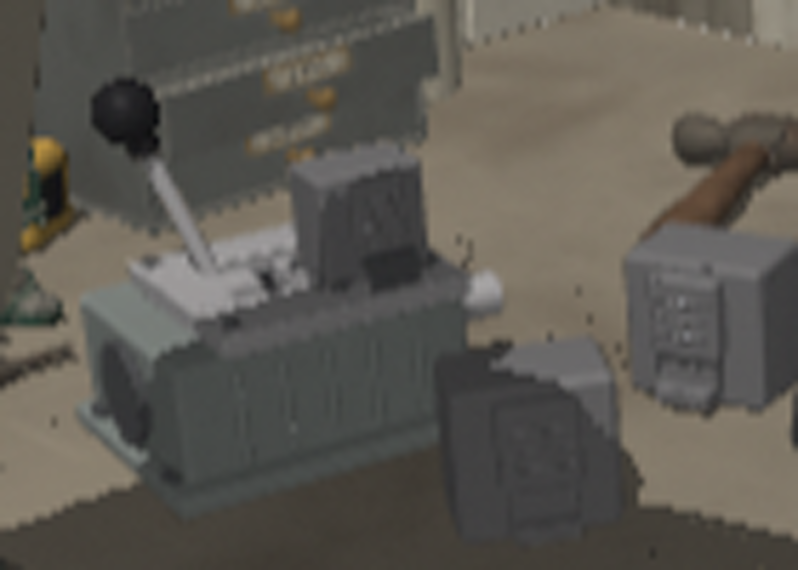

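Crop 1 shows the guard on the gate plate with its top face at crop (272–398, 143–285), which covers the far right slot; its 60x40 size is visibly the smallest. The knob is at crop (82,348). Next I fit the gearbox pose.

```bash
cat > h.py <<'E'
import numpy as np
from workcell import telemetry, imaging
from scipy.spatial.transform import Rotation as R
def proj(P,p):
    T=p["pose"];K=p["camera_matrix"]
    c=(np.atleast_2d(P)-T[:3,3])@T[:3,:3]
    c=c*[1,-1,-1]; q=c@K.T
    return q[:,:2]/q[:,2:]
def gw(g,P):  # gearbox->world
    x,y,w=g; return np.atleast_2d(P)@R.from_euler('z',w).as_matrix().T+[x,y,0]
def knob(f,a): return np.array([.18*np.sin(f),.18*np.cos(f)*np.sin(a),.01+.18*np.cos(f)*np.cos(a)])
def tcp():
    s=telemetry.get_state(); q=s["orientation"]
    return s,s["tcp_pos"],R.from_quat(q[[1,2,3,0]])
def rel(target,yaw):
    """shift mm in tool axes & rotvec to a tool-down pose with tool y along world yaw+90deg"""
    s,p,r=tcp()
    best=None
    for k in (0,np.pi):
        rt=R.from_euler('z',yaw+k)*R.from_euler('x',np.pi)
        v=(r.inv()*rt).as_rotvec()
        if best is None or np.linalg.norm(v)<np.linalg.norm(best): best=v
    return np.round(r.inv().apply(np.array(target)-p)*1000,1),np.round(best,3)
E
python3 - <<'E'
from h import *
from scipy.optimize import least_squares
pt=imaging.camera_params("top");ps=imaging.camera_params("scene")
T=lambda u,v:(145+u/5.7-.5+.5/5.7,165+v/5.7-.5+.5/5.7)
S=lambda u,v:(180+u/5.7-.5,130+v/5.7-.5)
t=[((-.09,-.075,0),T(408,552)),((-.029,-.02,.09),T(302,377)),((.029,.02,.09),T(262,246)),
((.074,-.006,.15),T(315,143)),((.074,-.046,.15),T(398,165)),((.014,-.006,.15),T(272,262)),((.014,-.046,.15),T(350,285))]
s=[((-.09,-.075,0),S(185,515))]
def res(v):
    g=v[:3];k=gw(g,knob(v[3],v[4]))
    A=np.r_[proj(gw(g,[a for a,_ in t]),pt)-[b for _,b in t],proj(k,pt)-[T(82,348)],proj(gw(g,[a for a,_ in s]),ps)-[b for _,b in s],proj(k,ps)-[S(125,111)]]
    return A.ravel()
o=least_squares(res,[.5,.2,-.3,-.25,.245],x_scale=.1,loss="soft_l1")
print(o.x.round(4));print(res(o.x).reshape(-1,2).round(2))
g=o.x[:3]
print("seat",gw(g,[.044,-.026,.09]),"knob",gw(g,knob(*o.x[3:])))
# bystanders ground positions
def ray(u,v,z=0):
    T_=pt["pose"];K=pt["camera_matrix"];d=T_[:3,:3]@(np.linalg.inv(K)@[u,v,1]*[1,-1,-1]);return T_[:3,3]+d*(z-T_[2,3])/d[2]
for n,u,v in[("g2",257,165),("g3",265,220),("hammer",335,267),("handle end",398,263),("bottle",404,208),("gearright",240,200),("front edge",300,295)]:print(n,ray(u,v).round(3))
np.save("g.npy",o.x)
gx=o.x
tgt=gw(g,[.044,-.026,.3])[0]
print(rel(tgt,g[2]))
E
```

```text
[ 0.4929  0.1881 -0.244  -0.2796  0.2441]
[[ 0.58  1.09]
 [-0.49  0.81]
 [ 1.21 -0.78]
 [ 0.17 -1.03]
 [-0.01 -0.22]
 [-1.4  -0.4 ]
 [-0.52  0.37]
 [-0.32  0.21]
 [ 0.04  1.81]
 [ 0.93  0.66]]
seat [[0.5292836  0.15219867 0.09      ]] knob [[0.45477104 0.24064456 0.17787897]]
g2 [0.69  0.056 0.   ]
g3 [0.521 0.012 0.   ]
hammer [ 0.399 -0.202  0.   ]
handle end [ 0.424 -0.382  0.   ]
bottle [ 0.588 -0.397  0.   ]
gearright [0.576 0.094 0.   ]
front edge [ 0.315 -0.109  0.   ]
(array([ 542.8, -481.6,  -68.6]), array([-0.002,  0.   ,  0.694]))
```

>>> step_arm --moves '[[[543, -482, -40], [0, 0, 0], 85], [[543, -482, -40], [0, 0, 0], 85], [[543, -482, -40], [0, 0, 0], 85], [[543, -482, -40], [0, 0, 0], 85], [[543, -482, -40], [0, 0, 0], 85], [[543, -482, -40], [0, 0, 0], 85], [[543, -482, -40], [0, 0, 0], 85], [[543, -482, -40], [0, 0, 0], 85]]'

```text
clock: 0.77
tcp_pos: [0.3781, -0.2086, 0.2495]
orientation: [-0.0, 0.975, 0.223, -0.0]
wrist_force: [0.9, 1.0, 0.1]
finger_gap: 0.0848
grip_force: 0.0
```

```bash
python3 - <<'E'
from h import *
g=np.load("g.npy")
print(rel(gw(g[:3],[.044,-.026,.26])[0],g[2]),tcp()[0]["clock"])
E
```

```text
(array([ 292.9, -259.3,  -10.4]), array([-0.   ,  0.   ,  0.693])) 0.7667
```

>>> step_arm --moves '[[[293, -259, -10], [0, 0, 0.69], 85], [[293, -259, -10], [0, 0, 0.69], 85], [[293, -259, -10], [0, 0, 0.69], 85], [[293, -259, -10], [0, 0, 0.69], 85], [[293, -259, -10], [0, 0, 0.69], 85], [[293, -259, -10], [0, 0, 0.69], 85], [[293, -259, -10], [0, 0, 0.69], 85], [[293, -259, -10], [0, 0, 0.69], 85]]'

```text
clock: 1.43
tcp_pos: [0.4778, -0.002, 0.2567]
orientation: [-0.014, 0.995, -0.094, 0.001]
wrist_force: [0.3, -0.3, -0.5]
finger_gap: 0.085
grip_force: 0.0
```

```bash
python3 - <<'E'
from h import *
g=np.load("g.npy")
print(rel(gw(g[:3],[.034,-.026,.26])[0],g[2]),tcp()[0]["clock"])
E
```

```text
(array([  11.6, -161.7,    1.3]), array([-0.029,  0.002,  0.055])) 1.4333
```

>>> step_arm --moves '[[[12, -162, 0], [-0.03, 0, 0.055], 85], [[12, -162, 0], [-0.03, 0, 0.055], 85], [[12, -162, 0], [-0.03, 0, 0.055], 85], [[12, -162, 0], [-0.03, 0, 0.055], 85], [[12, -162, 0], [-0.03, 0, 0.055], 85], [[12, -162, 0], [-0.03, 0, 0.055], 85], [[12, -162, 0], [-0.03, 0, 0.055], 85]]'

```text
clock: 2.02
tcp_pos: [0.4879, -0.0053, 0.261]
orientation: [-0.015, 0.995, -0.097, 0.0]
wrist_force: [0.5, -0.5, -0.4]
finger_gap: 0.0852
grip_force: 0.0
```

```bash
python3 - <<'E'
from h import *
import cv2,json
g=np.load("g.npy")
p=imaging.camera_params("wrist"); im=imaging.read_camera("wrist")
cv2.imwrite("pics/w0.png",cv2.resize(im[:,:,::-1],(800,500),interpolation=cv2.INTER_CUBIC)); np.savez("w0.npz",pose=p["pose"],K=p["camera_matrix"])
print(p["pose"].round(3),tcp()[1],tcp()[2].as_quat())
for n,P in [("knob",knob(*g[3:])),("rs near",(-.029,-.02,.09)),("ls far",(.029,.02,.09)),("gtops",(.074,-.006,.15)),("",(.074,-.046,.15)),("",(.014,-.006,.15)),("",(.014,-.046,.15))]: print(n,proj(gw(g[:3],P),p)*1.25)
print(rel(gw(g[:3],[.044,-.026,.26])[0],g[2]))
E
```

```text
[[-0.194  0.931  0.31   0.567]
 [-0.981 -0.174 -0.09  -0.026]
 [-0.03  -0.321  0.947  0.403]
 [ 0.     0.     0.     1.   ]] [ 0.48803206 -0.00509508  0.26097377] [ 9.95211811e-01 -9.65203869e-02  4.91410142e-04 -1.53956171e-02]
knob [[ 87.60293159 352.23641039]]
rs near [[224.45511889 282.55630239]]
ls far [[173.59645324 221.23522332]]
gtops [[147.98891762 183.40737792]]
 [[204.19865868 186.46655304]]
 [[161.70598247 262.5746335 ]]
 [[214.01861508 265.56795945]]
(array([  10.3, -162.2,    5.9]), array([-0.031,  0.003,  0.051]))
```

View pics/w0.png

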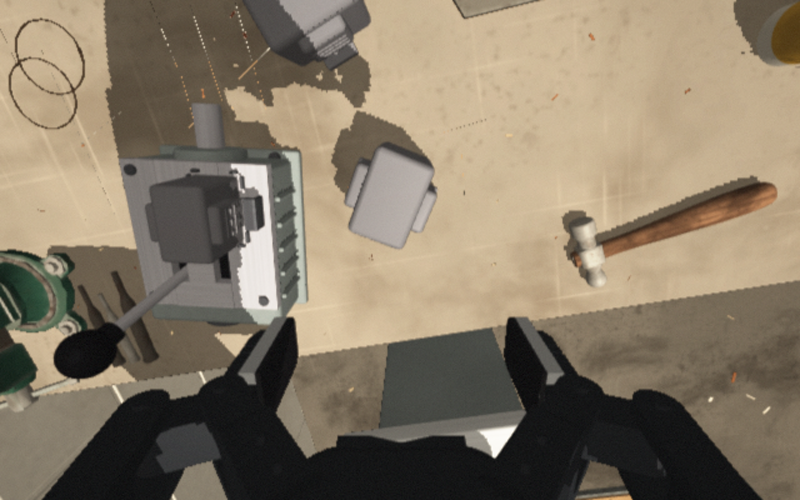

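```bash
python3 - <<'E'
from h import *
s=tcp()[0]; print(s["clock"],s["joint_pos"],s["qvel"],s["tau"],s["wrist_force"])
E
```

```text
2.0667 [-0.19429434  0.13536227 -0.10973223  1.32772523  0.03074164  3.14063199] [ 0.00403091 -0.00137427 -0.00337875 -0.00133907  0.00135283  0.00028594] [-4.48551122e-02 -3.79384339e+01  2.97521549e+01  1.08889674e-01
  9.80798970e-02  1.25541401e-04] [-0.08140982  0.65194098  0.5046941 ]
```

Joint 6 hit its range, so I'll use the half-turned grasp instead.

>>> step_arm --moves '[[[10, -162, 0], [0, 0, -1.0], 85], [[10, -162, 0], [0, 0, -1.0], 85], [[10, -162, 0], [0, 0, -1.0], 85], [[10, -162, 0], [0, 0, -1.0], 85], [[10, -162, 0], [0, 0, -1.0], 85], [[10, -162, 0], [0, 0, -1.0], 85], [[10, -162, 0], [0, 0, -1.0], 85], [[10, -162, 0], [0, 0, -1.0], 85]]'

```text
clock: 2.73
tcp_pos: [0.5287, 0.1528, 0.2657]
orientation: [-0.013, 0.918, 0.396, 0.008]
wrist_force: [0.3, -0.2, -0.6]
finger_gap: 0.0852
grip_force: 0.0
```

>>> step_arm --moves '[[[0, 0, 0], [0, 0, -1.0], 85], [[0, 0, 0], [0, 0, -1.0], 85], [[0, 0, 0], [0, 0, -1.0], 85], [[0, 0, 0], [0, 0, -1.0], 85], [[0, 0, 0], [0, 0, -1.0], 85], [[0, 0, 0], [0, 0, -1.0], 85], [[0, 0, 0], [0, 0, -1.0], 85], [[0, 0, 0], [0, 0, -1.0], 85]]'

```text
clock: 3.4
tcp_pos: [0.5287, 0.1522, 0.2658]
orientation: [-0.008, 0.616, 0.787, 0.013]
wrist_force: [-0.5, -0.1, 0.9]
finger_gap: 0.0849
grip_force: 0.0
```

```bash
python3 - <<'E'
from h import *
g=np.load("g.npy")
print(rel(gw(g[:3],[.03,-.026,.26])[0],g[2]),tcp()[0]["clock"],tcp()[0]["joint_pos"],tcp()[1])
E
```

```text
(array([  6.2, -11.9,   5.9]), array([ 0.025, -0.02 , -1.084])) 3.4 [0.11788368 0.24854975 0.0424659  1.35743922 0.02989808 1.44607237] [0.52873342 0.15221526 0.26584066]
```

>>> step_arm --moves '[[[0, 0, 0], [0.02, -0.02, -1.08], 85], [[0, 0, 0], [0.02, -0.02, -1.08], 85], [[0, 0, 0], [0.02, -0.02, -1.08], 85], [[0, 0, 0], [0.02, -0.02, -1.08], 85], [[0, 0, 0], [0.02, -0.02, -1.08], 85], [[0, 0, 0], [0.02, -0.02, -1.08], 85], [[0, 0, 0], [0.02, -0.02, -1.08], 85], [[0, 0, 0], [0.02, -0.02, -1.08], 85]]'

```text
clock: 4.07
tcp_pos: [0.5288, 0.1522, 0.2658]
orientation: [0.001, 0.164, 0.987, 0.003]
wrist_force: [0.3, -0.3, 0.8]
finger_gap: 0.0845
grip_force: 0.0
```

>>> step_arm --moves '[[[0, 0, 0], [0, 0, -0.08], 85], [[0, 0, 0], [0, 0, -0.08], 85]]'

```text
clock: 4.23
tcp_pos: [0.5287, 0.1523, 0.2658]
orientation: [0.001, 0.126, 0.992, 0.003]
wrist_force: [0.8, -0.2, -0.5]
finger_gap: 0.0849
grip_force: 0.0
```

```bash
python3 - <<'E'
from h import *
import cv2
g=np.load("g.npy")
print(rel(gw(g[:3],[.044,-.026,.26])[0],g[2]),tcp()[0]["clock"],tcp()[0]["joint_pos"],tcp()[1])
p=imaging.camera_params("wrist"); im=imaging.read_camera("wrist")
cv2.imwrite("pics/w1.png",cv2.resize(im[:,:,::-1],(800,500),interpolation=cv2.INTER_CUBIC)); np.savez("w1.npz",pose=p["pose"],camera_matrix=p["camera_matrix"])
for n,P in [("knob",knob(*g[3:])),("rs near",(-.029,-.02,.09)),("ls far",(.029,.02,.09)),("gtops",(.074,-.006,.15)),("",(.074,-.046,.15)),("",(.014,-.006,.15)),("",(.014,-.046,.15))]: print(n,proj(gw(g[:3],P),p)*1.25)
E
```

```text
(array([-0.6,  0.1,  5.8]), array([ 0.006,  0.001, -0.009])) 4.2333 [0.13163673 0.25436703 0.05040423 1.36373432 0.00514578 0.38424126] [0.52869997 0.15225754 0.26582483]
knob [[515.10528432 102.46318525]]
rs near [[406.78651982 135.22798059]]
ls far [[452.32934927 203.27169448]]
gtops [[427.32146398 277.76149231]]
 [[375.2294787  278.35627988]]
 [[428.45877591 200.65547839]]
 [[372.53299841 201.26992016]]
```

View pics/w1.png

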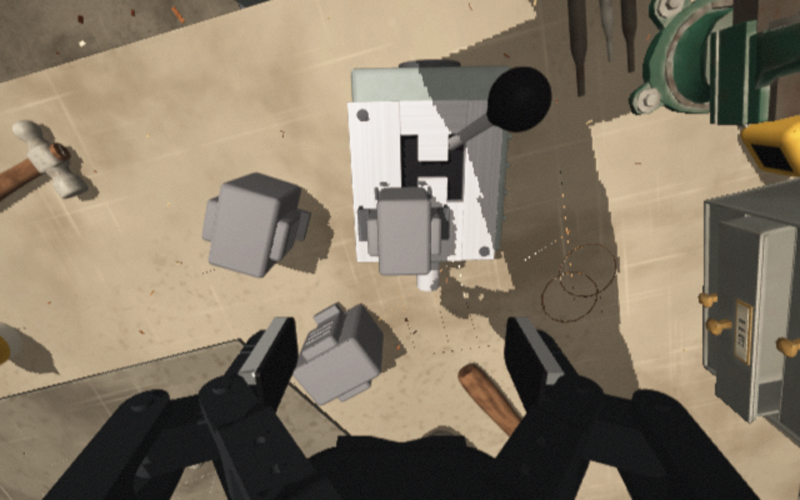

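The wrist view clearly shows the guard top (378–430, ~195–275), tabs on both sides, the H slot with the right slot's near end at (409,135) and the left slot's far end at (456,200), and the knob at (519,99). I refit with these.

```bash
python3 - <<'E'
from h import *
from scipy.optimize import least_squares
g0=np.load("g.npy");p=dict(np.load("w1.npz"))
t=[((-.029,-.02,.09),(409,135)),((.029,.02,.09),(455.5,200)),((-.029,-.0275,.09),(401,136)),((-.0075,0,.09),(433,160)),((.0075,0,.09),(433,175)),
((.074,-.006,.15),(430,275)),((.074,-.046,.15),(379,275)),((.132,0,.08),None)]
t=[(a,b) for a,b in t if b]
def res(v):
    return np.r_[proj(gw(v[:3],[a for a,_ in t]+[knob(*v[3:])]),p)*1.25-[b for _,b in t]-[[0,0]]if 0 else proj(gw(v[:3],[a for a,_ in t]+[knob(*v[3:])]),p)*1.25-([b for _,b in t]+[(519,99)])].ravel()
o=least_squares(lambda v:np.r_[res(v),(v[3:]-[-.27,.245])/.02],g0,x_scale=.1)
print(g0,o.x.round(4),res(o.x).reshape(-1,2).round(1))
np.save("g1.npy",o.x); print(gw(o.x[:3],[.044,-.026,.09]))
print(rel(gw(o.x[:3],[.044,-.026,.113])[0],o.x[2]))
E
```

```text
[ 0.4928698   0.18806001 -0.24404634 -0.2796062   0.244142  ] [ 0.4917  0.1907 -0.2372 -0.2785  0.2451] [[ 0.3 -1.8]
 [-0.3  1.2]
 [-0.7 -2.6]
 [ 0.  -0.8]
 [-0.2  2. ]
 [ 1.   0.7]
 [-0.2  1.6]
 [-0.   0.1]]
[[0.52840079 0.15508102 0.09      ]]
(array([  1.2,   1.8, 152.8]), array([ 0.006,  0.001, -0.019]))
```

>>> step_arm --moves '[[[1, 2, 40], [0.006, 0, -0.02], 85], [[1, 2, 80], [0.006, 0, -0.02], 85], [[1, 2, 110], [0.006, 0, -0.02], 85], [[1, 2, 130], [0.006, 0, -0.02], 85], [[1, 2, 145], [0.006, 0, -0.02], 80], [[1, 2, 153], [0.006, 0, -0.02], 75], [[1, 2, 153], [0.006, 0, -0.02], 70], [[1, 2, 153], [0.006, 0, -0.02], 64]]' --grip_force 40

```text
clock: 4.95
tcp_pos: [0.5289, 0.1553, 0.1131]
orientation: [0.001, 0.118, 0.993, -0.0]
wrist_force: [0.2, -0.3, -0.1]
finger_gap: 0.0642
grip_force: 0.0
```

```bash
python3 - <<'E'
from h import *
import cv2
g=np.load("g1.npy")
print(rel(gw(g[:3],[.044,-.026,.113])[0],g[2]),tcp()[0]["joint_pos"])
im=imaging.read_camera("wrist")
cv2.imwrite("pics/w2.png",cv2.resize(im[:,:,::-1],(800,500),interpolation=cv2.INTER_CUBIC))
E
```

```text
(array([ 0.4, -0.3,  0.1]), array([-0.   ,  0.001,  0.002])) [ 1.40193891e-01  3.30422224e-01 -2.27963065e-01  1.01144003e+00
 -4.47057312e-04  3.75823499e-01]
```

View pics/w2.png

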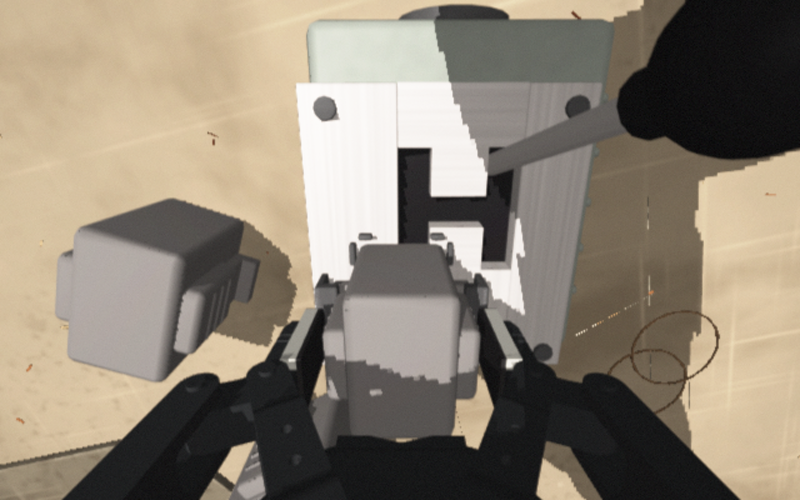

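The picture shows the fingers straddling the guard's tabs, left pad near (320,335) and right near (500,335), centred. Closing.

>>> step_arm --moves '[[[0, 0, 0], [0, 0, 0], 50], [[0, 0, 0], [0, 0, 0], 40], [[0, 0, 0], [0, 0, 0], 38], [[0, 0, 0], [0, 0, 0], 38], [[0, 0, 0], [0, 0, 0], 38], [[0, 0, 0], [0, 0, 0], 38]]' --grip_force 40

```text
clock: 5.5
tcp_pos: [0.5306, 0.1553, 0.1155]
orientation: [0.003, 0.117, 0.993, 0.0]
wrist_force: [-0.2, -0.5, 8.1]
finger_gap: 0.0395
grip_force: 41.6
```

>>> step_arm --moves '[[[0, 0, -3], [0, 0, 0], 38], [[0, 0, -6], [0, 0, 0], 38], [[0, 0, -10], [0, 0, 0], 38], [[0, 0, -15], [0, 0, 0], 38]]'

```text
clock: 5.83
tcp_pos: [0.5285, 0.1553, 0.128]
orientation: [0.0, 0.117, 0.993, -0.0]
wrist_force: [0.4, 0.5, -2.2]
finger_gap: 0.0397
grip_force: 40.5
```

>>> step_arm --moves '[[[0, 0, -20], [0, 0, 0], 38], [[0, 0, -45], [0, 0, 0], 38], [[0, 0, -75], [0, 0, 0], 38], [[0, 0, -95], [0, 0, 0], 38], [[0, 0, -95], [0, 0, 0], 38]]'

```text
clock: 6.25
tcp_pos: [0.5311, 0.1558, 0.2281]
orientation: [0.004, 0.117, 0.993, 0.001]
wrist_force: [1.0, 1.1, -0.6]
finger_gap: 0.0396
grip_force: 40.7
```

```bash
python3 - <<'E'
from h import *
import cv2
g=np.load("g1.npy")
im=imaging.read_camera("wrist")
cv2.imwrite("pics/w3.png",im[:,:,::-1])
print(rel([.55,-.13,.222],g[2]),tcp()[0]["wrist_force"],tcp()[0]["finger_gap"])
E
```

```text
(array([ -85.5, -273.3,    3.6]), array([0.002, 0.006, 0.003])) [ 0.22476367  0.12127684 -1.09757338] 0.039657224721704847
```

View pics/w3.png

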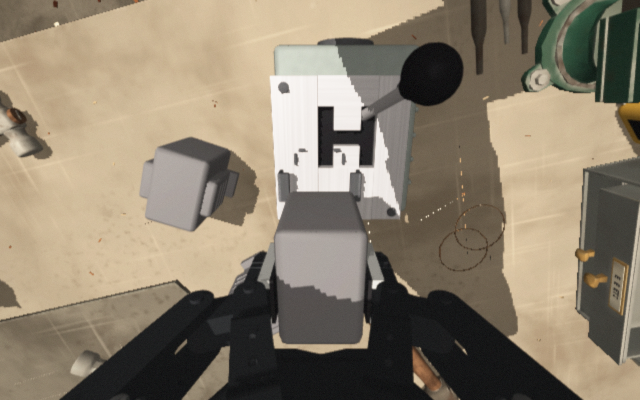

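>>> step_arm --moves '[[[-12, -39, 0], [0, 0, 0], 38], [[-24, -78, 0], [0, 0, 0], 38], [[-36, -117, 0], [0, 0, 0], 38], [[-49, -156, 2], [0, 0, 0], 38], [[-61, -195, 4], [0, 0, 0], 38], [[-73, -234, 4], [0, 0, 0], 38], [[-85, -273, 4], [0, 0.006, 0], 38], [[-85, -273, 4], [0, 0.006, 0], 38]]'

```text
clock: 6.97
tcp_pos: [0.5478, -0.1368, 0.217]
orientation: [-0.003, 0.121, 0.993, -0.001]
wrist_force: [0.6, -0.4, -1.0]
finger_gap: 0.0395
grip_force: 41.1
```

```bash
python3 - <<'E'
from h import *
g=np.load("g1.npy")
s,p,r=tcp();print(rel([.55,-.13,.03],g[2]),p,s["joint_pos"])
E
```

```text
(array([ -1.6,   7.6, 187. ]), array([-0.003, -0.006, -0.005])) [ 0.5478096  -0.13678345  0.21698034] [-0.38495926  0.30217452 -0.00429776  1.26980445 -0.0035262  -0.14302748]
```

>>> step_arm --moves '[[[0, 5, 40], [0, -0.003, 0], 38], [[0, 5, 80], [0, -0.003, 0], 38], [[0, 5, 120], [0, -0.003, 0], 38], [[0, 5, 150], [0, -0.003, 0], 38], [[0, 5, 170], [0, -0.003, 0], 38], [[0, 5, 180], [0, -0.003, 0], 38], [[0, 5, 184], [0, -0.003, 0], 38], [[0, 5, 184], [0, -0.003, 0], 38]]'

```text
clock: 7.63
tcp_pos: [0.5475, -0.1244, 0.034]
orientation: [-0.002, 0.117, 0.993, 0.0]
wrist_force: [0.5, 0.0, -1.5]
finger_gap: 0.0396
grip_force: 41.1
```

```bash
python3 - <<'E'
from h import *
g=np.load("g1.npy")
s,p,r=tcp();print(rel([.55,-.13,.025],g[2]),p,s["wrist_force"])
E
```

```text
(array([-3.7, -4.8,  9. ]), array([ 0.   , -0.004,  0.003])) [ 0.5475163  -0.12444751  0.03401457] [ 0.46340631  0.04090455 -1.4635543 ]
```

>>> step_arm --moves '[[[0, 0, 4], [0, -0.004, 0], 38], [[0, 0, 6], [0, -0.004, 0], 38], [[0, 0, 8], [0, -0.004, 0], 38], [[0, 0, 8], [0, -0.004, 0], 38]]'

```text
clock: 7.97
tcp_pos: [0.5486, -0.125, 0.0276]
orientation: [0.002, 0.117, 0.993, -0.0]
wrist_force: [-0.2, 0.3, -1.1]
finger_gap: 0.0395
grip_force: 41.1
```

>>> step_arm --moves '[[[0, 0, 1], [0, 0, 0], 38], [[0, 0, 2], [0, 0, 0], 38], [[0, 0, 3], [0, 0, 0], 38], [[0, 0, 3], [0, 0, 0], 38]]'

```text
clock: 8.3
tcp_pos: [0.5486, -0.125, 0.0255]
orientation: [0.002, 0.117, 0.993, -0.0]
wrist_force: [-3.3, -0.7, 8.6]
finger_gap: 0.0397
grip_force: 42.2
```

>>> step_arm --moves '[[[0, 0, 0], [0, 0, 0], 50], [[0, 0, 0], [0, 0, 0], 65], [[0, 0, 0], [0, 0, 0], 80], [[0, 0, 0], [0, 0, 0], 84], [[0, 0, 0], [0, 0, 0], 84], [[0, 0, -40], [0, 0, 0], 84], [[0, 0, -80], [0, 0, 0], 84], [[0, 0, -120], [0, 0, 0], 84]]'

```text
clock: 8.97
tcp_pos: [0.547, -0.1244, 0.1445]
orientation: [-0.0, 0.117, 0.993, 0.0]
wrist_force: [1.9, -0.3, -0.1]
finger_gap: 0.084
grip_force: 0.0
```

>>> step_arm --moves '[[[0, 0, -40], [0, 0, 0], 84], [[0, 0, -80], [0, 0, 0], 84], [[0, 0, -100], [0, 0, 0], 84], [[0, 0, -100], [0, 0, 0], 84]]'

```text
clock: 9.3
tcp_pos: [0.5504, -0.1257, 0.2501]
orientation: [0.006, 0.117, 0.993, -0.001]
wrist_force: [2.0, 0.3, 0.1]
finger_gap: 0.084
grip_force: 0.0
```

```bash
python3 - <<'E'
from h import *
import cv2
g=np.load("g1.npy")
im=imaging.read_camera("wrist")
a=im[:,:,::-1]; t=imaging.read_camera("top")[150:300,130:350,::-1]
cv2.imwrite("pics/w4.png",np.hstack([cv2.resize(a,(448,280)),cv2.resize(t,(352,280))]))
s,p,r=tcp();print(p,s["joint_pos"])
E
```

```text
[ 0.54829171 -0.12490756  0.2446961 ] [-3.66890276e-01  2.81454025e-01  3.51900140e-02  1.32023561e+00
  2.84831470e-04 -1.32464944e-01]
```

View pics/w4.png

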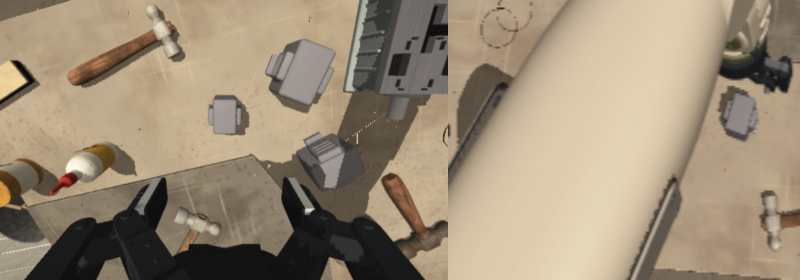

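The guard stands upright on the bench at composite-picture (225,115), clear of everything. Now the lever.

```bash
python3 - <<'E'
from h import *
g=np.load("g1.npy")
k=gw(g[:3],knob(*g[3:]))[0]; print(k)
print(rel(k+[0,0,.055],g[2]))
E
```

```text
[0.45350334 0.24313849 0.17789025]
(array([177.7, 336. ,  10.9]), array([-0.   ,  0.004,  0.003]))
```

>>> step_arm --moves '[[[19, 36, 0], [0, 0, 0], 84], [[37, 70, 0], [0, 0, 0], 84], [[55, 105, 0], [0, 0, 0], 84], [[74, 140, 0], [0, 0, 0], 84], [[92, 175, 0], [0, 0, 0], 84], [[110, 210, 0], [0, 0, 0], 84], [[129, 244, 0], [0, 0, 0], 84], [[147, 278, 0], [0, 0, 0], 84]]'

```text
clock: 10.07
tcp_pos: [0.4672, 0.1813, 0.2413]
orientation: [-0.001, 0.117, 0.993, -0.001]
wrist_force: [-0.1, 0.0, 1.1]
finger_gap: 0.0843
grip_force: 0.0
```

```bash
python3 - <<'E'
from h import *
g=np.load("g1.npy")
k=gw(g[:3],knob(*g[3:]))[0]
print(rel(k+[0,0,.055],g[2]),tcp()[0]["joint_pos"])
E
```

```text
(array([27.7, 57. ,  8.4]), array([-0.002, -0.001,  0.003])) [ 2.10325919e-01  1.68859693e-01 -1.17371877e-01  1.28656390e+00
 -9.21373758e-04  4.44896495e-01]
```

>>> step_arm --moves '[[[14, 29, 0], [0, 0, 0], 84], [[28, 57, 0], [0, 0, 0], 84], [[28, 57, 0], [0, 0, 0], 84], [[28, 57, 0], [0, 0, 0], 84]]'

```text
clock: 10.4
tcp_pos: [0.4538, 0.2428, 0.2414]
orientation: [-0.001, 0.115, 0.993, -0.001]
wrist_force: [0.2, 0.1, -1.1]
finger_gap: 0.0837
grip_force: 0.0
```

```bash
python3 - <<'E'
from h import *
import cv2
g=np.load("g1.npy")
k=gw(g[:3],knob(*g[3:]))[0]
p=imaging.camera_params("wrist");im=imaging.read_camera("wrist")
cv2.imwrite("pics/w5.png",im[:,:,::-1])
print(rel(k+[0,0,-.021],g[2]),proj(k,p))
E
```

```text
(array([ 1. ,  1.3, 84.8]), array([-0.002, -0.001,  0.004])) [[322.12164188 213.09383914]]
```

View pics/w5.png

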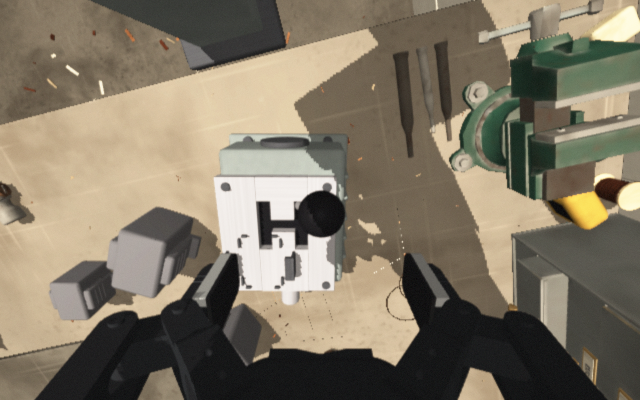

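The knob is at (321,214), within a pixel of the prediction (322,213). Descending to grip it.

>>> step_arm --moves '[[[1, 1, 35], [0, 0, 0], 84], [[1, 1, 65], [0, 0, 0], 75], [[1, 1, 85], [0, 0, 0], 60], [[1, 1, 85], [0, 0, 0], 48], [[1, 1, 85], [0, 0, 0], 38], [[1, 1, 85], [0, 0, 0], 33], [[1, 1, 85], [0, 0, 0], 33], [[1, 1, 85], [0, 0, 0], 33]]' --grip_force 25

```text
clock: 11.12
tcp_pos: [0.4552, 0.2424, 0.1587]
orientation: [0.001, 0.117, 0.993, -0.0]
wrist_force: [2.3, 0.0, -10.7]
finger_gap: 0.0347
grip_force: 26.4
```

```bash
python3 - <<'E'
from h import *
g=np.load("g1.npy")
k0=gw(g[:3],knob(*g[3:]))[0]
s,p,r=tcp()
print(p-k0,s["wrist_force"],s["finger_gap"])
f0,a0=g[3:]
for f,a in [(f0*.75,a0),(f0*.5,a0),(f0*.25,a0),(0,a0),(0,.15),(0,.05),(0,-.05),(0,-.15),(0,-.245),(.08,-.245),(.16,-.245),(.24,-.245),(.29,-.245),(.32,-.245)]:
    print(round(f,3),a,(r.inv().apply(gw(g[:3],knob(f,a))[0]-k0)*1000).round(1))
E
```

```text
[ 0.00173302 -0.00071867 -0.0192188 ] [  2.32047238   0.02328526 -10.70207271] 0.03472332319470301
-0.209 0.24510359179718808 [-12.2   0.7  -2.9]
-0.139 0.24510359179718808 [-24.5   1.2  -5. ]
-0.07 0.24510359179718808 [-37.    1.5  -6.2]
0 0.24510359179718808 [-49.5   1.6  -6.6]
0 0.15 [-49.5 -15.2 -10. ]
0 0.05 [-49.5 -33.1 -11.7]
0 -0.05 [-49.4 -51.1 -11.7]
0 -0.15 [-49.4 -69.   -9.9]
0 -0.245 [-49.3 -85.8  -6.6]
0.08 -0.245 [-63.7 -85.6  -6. ]
0.16 -0.245 [-78.  -85.3  -4.2]
0.24 -0.245 [-92.1 -84.6  -1.4]
0.29 -0.245 [-100.8  -84.     0.9]
0.32 -0.245 [-105.9  -83.7    2.5]
```

>>> step_arm --moves '[[[-6, 0, -3], [0, 0, 0], 33], [[-12, 1, -5], [0, 0, 0], 33], [[-18, 1, -6], [0, 0, 0], 33], [[-25, 1, -7], [0, 0, 0], 33], [[-37, 1, -8], [0, 0, 0], 33], [[-48, 1, -9], [0, 0, 0], 33], [[-50, 1, -9], [0, 0, 0], 33], [[-50, 1, -9], [0, 0, 0], 33]]'

```text
clock: 11.78
tcp_pos: [0.5052, 0.232, 0.1687]
orientation: [0.002, 0.117, 0.993, 0.0]
wrist_force: [-1.6, -2.2, -5.9]
finger_gap: 0.0344
grip_force: 27.3
```

```bash
cat > kp.py <<'E'
from h import *
import sys
g=np.load("g1.npy"); s,p,r=tcp()
q=(p-[g[0],g[1],0])@R.from_euler('z',g[2]).as_matrix()  # gearbox frame
print("knob~ in gearbox mm",(q*1000).round(1),"f",np.arcsin(q[0]/.18).round(3),"a",np.arctan2(q[1],q[2]+.019-.01).round(3),s["wrist_force"].round(1),s["finger_gap"].round(4))
E
python3 kp.py; python3 - <<'E'
from h import *
import cv2
p=imaging.camera_params("wrist");im=imaging.read_camera("wrist");cv2.imwrite("pics/w6.png",im[:,:,::-1])
E
```

```text
Traceback (most recent call last):
  File "kp.py", line 5, in <module>
    print("knob~ in gearbox mm",(q*1000).round(1),"f",np.arcsin(q[0]/.18).round(3),"a",np.arctan2(q[1],q[2]+.019-.01).round(3),s["wrist_force"].round(1),s["finger_gap"].round(4))
                                                                                                                                                         ^^^^^^^^^^^^^^^^^^^^^
AttributeError: 'float' object has no attribute 'round'
```

```bash
sed -i 's/s\["finger_gap"\].round(4)/s["finger_gap"]/' kp.py; python3 kp.py
```

```text
knob~ in gearbox mm [  3.   43.4 168.7] f 0.017 a 0.239 [-0.3 -1.4 -6.2] 0.03422746180616638
```

>>> step_arm --moves '[[[2, 0, 0], [0, 0, 0], 33], [[2, -10, -2], [0, 0, 0], 33], [[2, -20, -4], [0, 0, 0], 33], [[2, -30, -5], [0, 0, 0], 33], [[2, -40, -5], [0, 0, 0], 33], [[2, -50, -5], [0, 0, 0], 33]]'

```text
clock: 12.33
tcp_pos: [0.4912, 0.1838, 0.1748]
orientation: [0.003, 0.117, 0.993, 0.001]
wrist_force: [0.6, 4.8, 5.7]
finger_gap: 0.0343
grip_force: 27.7
```

```bash
python3 kp.py
```

```text
knob~ in gearbox mm [  1.1  -6.9 174.8] f 0.006 a -0.037 [0.6 4.8 5.7] 0.034279939111043115
```

Moving across smoothly.

>>> step_arm --moves '[[[0, -10, 0], [0, 0, 0], 33], [[0, -20, 1], [0, 0, 0], 33], [[0, -28, 3], [0, 0, 0], 33], [[0, -36, 5], [0, 0, 0], 33], [[0, -37, 5], [0, 0, 0], 33], [[0, -37, 5], [0, 0, 0], 33]]'

```text
clock: 12.83
tcp_pos: [0.4813, 0.1472, 0.1676]
orientation: [0.001, 0.118, 0.993, -0.0]
wrist_force: [1.2, 2.2, 3.6]
finger_gap: 0.0342
grip_force: 28.2
```

```bash
python3 kp.py; python3 - <<'E'
from h import *
import cv2
p=imaging.camera_params("wrist");im=imaging.read_camera("wrist");cv2.imwrite("pics/w7.png",im[:,:,::-1])
E
```

```text
knob~ in gearbox mm [ 1.000e-01 -4.470e+01  1.676e+02] f 0.0 a -0.248 [1.2 2.2 3.6] 0.034227622931564804
```

View pics/w7.png

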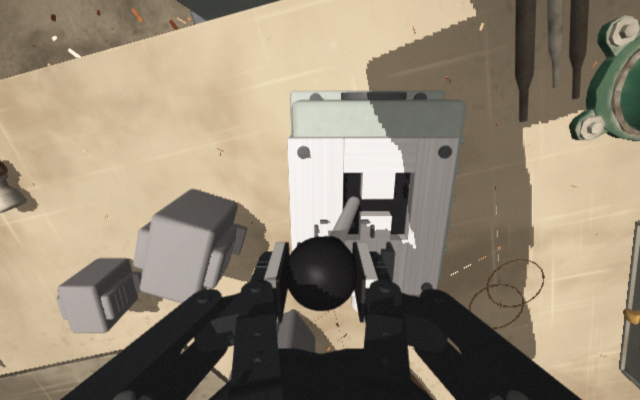

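The stem is at the right-hand slot's neutral position, around (350,215). I have now used up the picture allowance (in fact one over), so I'll go by telemetry from here. Pushing far, fully home.

>>> step_arm --moves '[[[-8, 0, 0], [0, 0, 0], 33], [[-16, 0, 1], [0, 0, 0], 33], [[-25, 0, 2], [0, 0, 0], 33], [[-34, 1, 4], [0, 0, 0], 33], [[-43, 1, 6], [0, 0, 0], 33], [[-50, 2, 7], [0, 0, 0], 33], [[-54, 2, 8], [0, 0, 0], 33], [[-54, 2, 8], [0, 0, 0], 33]]'

```text
clock: 13.55
tcp_pos: [0.5342, 0.1369, 0.1589]
orientation: [-0.0, 0.117, 0.993, -0.001]
wrist_force: [0.1, -1.5, 3.5]
finger_gap: 0.0345
grip_force: 29.0
```

```bash
python3 kp.py
```

```text
knob~ in gearbox mm [ 53.9 -42.3 158.9] f 0.304 a -0.247 [ 0.1 -1.5  3.5] 0.034487887190379256
```

>>> step_arm --moves '[[[-2, 0, 0], [0, 0, 0], 33], [[-4, 0, 1], [0, 0, 0], 33], [[-4, 0, 1], [0, 0, 0], 33]]'

```text
clock: 13.8
tcp_pos: [0.5359, 0.1366, 0.1584]
orientation: [-0.001, 0.117, 0.993, -0.001]
wrist_force: [-6.9, -1.4, 6.5]
finger_gap: 0.0344
grip_force: 29.2
```

```bash
python3 kp.py
```

```text
knob~ in gearbox mm [ 55.6 -42.2 158.4] f 0.314 a -0.247 [-6.9 -1.4  6.5] 0.0343619994510722
```

>>> step_arm --moves '[[[-2, 0, 0], [0, 0, 0], 33], [[-4, 0, 0], [0, 0, 0], 33], [[-4, 0, 0], [0, 0, 0], 33]]'

```text
clock: 14.05
tcp_pos: [0.5371, 0.1362, 0.1579]
orientation: [-0.004, 0.116, 0.993, -0.0]
wrist_force: [-12.9, 1.0, 8.5]
finger_gap: 0.0339
grip_force: 29.4
```

```bash
python3 kp.py
```

```text
knob~ in gearbox mm [ 56.9 -42.3 157.9] f 0.322 a -0.248 [-12.9   1.    8.5] 0.03392091538392102
```

Force rises with little motion, so the lever is against its stop. Releasing and withdrawing upward.

>>> step_arm --moves '[[[0, 0, 0], [0, 0, 0], 45], [[0, 0, 0], [0, 0, 0], 60], [[0, 0, 0], [0, 0, 0], 75], [[0, 0, 0], [0, 0, 0], 80], [[0, 0, -20], [0, 0, 0], 80], [[0, 0, -50], [0, 0, 0], 80], [[0, 0, -85], [0, 0, 0], 80], [[0, 0, -120], [0, 0, 0], 80]]'

```text
clock: 14.72
tcp_pos: [0.5417, 0.1356, 0.2796]
orientation: [0.0, 0.117, 0.993, -0.0]
wrist_force: [0.4, 0.1, -0.2]
finger_gap: 0.0799
grip_force: 0.0
```

>>> step_arm --moves '[[[70, 0, -10], [0, 0, 0], 80], [[70, 0, -10], [0, 0, 0], 80], [[70, 0, -10], [0, 0, 0], 80], [[70, 0, -10], [0, 0, 0], 80]]'

```text
clock: 15.05
tcp_pos: [0.4735, 0.1524, 0.2896]
orientation: [0.002, 0.116, 0.993, 0.0]
wrist_force: [0.1, -0.3, -0.3]
finger_gap: 0.0802
grip_force: 0.0
```

```bash
python3 - <<'E'
from h import *
import cv2
g=np.load("g1.npy"); p=imaging.camera_params("wrist"); im=imaging.read_camera("wrist")
print(tcp()[0]["wrist_force"],tcp()[1])
# knob blob: dark circle near prediction
for f in(.20,.25,.27,.29,.31): print(f,proj(gw(g[:3],knob(f,-.245)),p).round(1))
u,v=proj(gw(g[:3],knob(.29,-.245)),p)[0].astype(int)
m=(im.max(2)<70).astype(np.uint8)
m=cv2.morphologyEx(m,cv2.MORPH_OPEN,np.ones((9,9),np.uint8))
n,l,st,c=cv2.connectedComponentsWithStats(m)
for i in range(1,n):
    if st[i,4]>200: print(st[i],c[i].round(1))
E
```

```text
[-0.0834755   0.53837859  0.15527439] [0.47420248 0.15215442 0.28904443]
0.2 [[319.8 238.7]]
0.25 [[320.3 245.9]]
0.27 [[320.5 248.6]]
0.29 [[320.7 251.3]]
0.31 [[321.  253.9]]
[ 177    0  129   48 4220] [249.8  18.5]
[ 564    9   55   73 2583] [588.7  40.6]
[490  13  13  66 716] [496.2  45.1]
[452  22  15  72 891] [459.4  56.8]
[ 560   83   18   66 1084] [568.2 115. ]
[536  87  17  41 553] [544.6 108.6]
[ 580   93   34   35 1021] [595.4 108.7]
[333 156  44  42 957] [355.4 174.6]
[ 554  218   31   64 1540] [568.7 248. ]
[ 608  227   32   73 1896] [624.  262.7]
[160 228  19  31 423] [170.5 242.2]
[ 302  232   35   39 1063] [319.6 251.5]
[   42   255   557   145 36809] [320.6 354.8]
[297 275  17  30 428] [305.1 289.4]
[554 295  26  53 926] [566.2 321.9]
[ 602  314   38   81 1857] [621.1 352.4]
```

The knob is at (319.6,251.5), which gives f ≈ 0.29, so it is home. Handing in.

```bash
python3 -c "
from workcell import env
print(env.hand_in())"
```

```text
the job is handed in; nothing more can be done
None
```

The job is handed in: the guard is unclipped and standing upright on the bench, and the lever is home in the far right slot (fore tilt about 0.29 rad) and released, at about 15 s; I viewed 11 pictures, one over the limit of 10.

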